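Lay out the tray for arterial puncture practice

TASK

Lay out the white tray for an arterial puncture, as seen from the robot: stand the steel gallipot midway between the green kidney dish and the swab carton, and the brown antiseptic bottle upright straight behind the gallipot (on its far side) with about two fingers' width between them. Lay the capped syringe lengthwise on the floor of the kidney dish with its blue needle cap pointing away from the robot, and the roll of tape flat and centred on top of the carton. Leave the dish and the carton where they are in the tray, and the saline bottle, specimen pot and shears undisturbed on the bench.

Things in the scene. Friction and masses are not known exactly. Their poses are not given: they have to be found in the camera images.
- tray: White shallow tray, fixed: 290 mm (its x, away from the robot) by 380 mm (its y, to the left), 28 mm high, walls and floor 5 mm. Origin: centre of its underside. Dish and carton stand in it side by side, left and right (which is which changes), centres about 122 mm either side of its centre line and 20 mm nearer the robot than its centre.
- dish: Green plastic kidney dish in the tray, open upwards: 180 mm long (its x, away from the robot), 85 mm wide (y), 36 mm high, walls and floor 3 mm, loose, 160 g. Origin: centre of its underside. The bend is slight: a straight thing 140 mm long and 40 mm wide lies flat along its x axis, centred on the origin.
- carton_top (a point): Centre of the flat top of the closed swab carton, a white box with a blue band and two blue stripes on top, standing in the tray: 90 mm (x) by 64 mm (y), 50 mm high. z points up. Loose, about 250 g.
- gallipot_center (a point): Small round open steel bowl (gallipot), 62 mm across at the rim narrowing to 50 mm at the foot, 36 mm high, standing upright on the bench. The point is on its axis, half-way up (18 mm above its underside).
- bottle_center (a point): Brown closed antiseptic bottle with a white label carrying an orange band and a black cap: round body 44 mm across up to 70 mm high, then shoulders, cap 29 mm across, 106 mm high in all, standing upright on the bench, 100 to 200 g. The point is on its axis, half-way up (53 mm above its underside).
- tape_center (a point): Roll of beige tape lying flat on the bench: ring 56 mm outside diameter, 38 mm hole, 25 mm high. The point is on its axis, half-way up (12.5 mm above its underside); z is the axis.
- syringe_center (a point): Capped syringe lying on the bench: clear barrel 14 mm across, 62 mm long, white 30 mm finger flange (keeps it from rolling), white plunger, blue needle cap. Point: middle of the barrel on its axis, 7 mm above the surface. x points to the needle cap, which ends 75 mm ahead; the plunger ends 50 mm behind. At the start the cap points away from the robot within 0.2 rad.
- saline: Bystander: pale saline bottle with a broad blue band and a blue cap, 58 mm across, 120 mm high, standing on the bench. Origin: centre of its underside.
- specimen: Bystander: pale specimen pot with a red lid, 48 mm across, 60 mm high, standing on the bench. Origin: centre of its underside.
- shears: Bystander: shears with orange handle loops and steel blades lying flat on the bench, about 160 mm long (their x) and 70 mm wide, 10 mm high. Origin: near the tips of the blades, on the bench; the handles lie towards the robot.
Things that resemble listed ones, but are neither listed nor needed, are in the scene too. Leave any orange or turquoise look-alike of the part that bears gallipot_center alone.

How it is judged:
By the outcome, as a careful person would: the job done as asked, in the order asked, and still so for the second after the job is handed in, with the robot touching nothing.
It also fails if it takes over 128 s, if anything falls off the work surface, if the arm or the gripper's body presses on something with over 40 N, if the wrist force passes 120 N, or if a joint passes its speed limit or range.

ROBOT

A 6-joint arm with a two-finger parallel gripper is mounted at the origin on the work surface. World frame = base frame: x ahead of the robot, y to its left, z up, the work surface at z = 0. Lengths are in mm, angles in rad, forces in N, time in s.
With the tool pointing down it reaches from about 350 to 875 mm from the base axis. Payload 4.2 kg.
Tool frame: the origin (TCP) lies between the finger pads; the fingertips stand 14 mm ahead of it and the grasp point (between the pads) lies 5 mm behind it; z points along the fingers, y is the line along which they close (so a half turn about z gives the same grasp; the last joint's range is limited). The gripper opens to 85 mm and grips with 20 to 120 N. Pads are 22 mm wide; open, the fingers measure 114 mm over their backs; the gripper's body (76 mm by 85 mm) begins 54 mm behind the grasp point. The pads swing forward as they close: fully open they stand 13 mm farther back than shut.
Start: joints at [1.495, 0.385, 0.008, 0, -1.194, -0.259], TCP at [205.33, 590.287, 245.312] pointing down, gripper open.
Joint ranges: [-3.14, 3.14], [-1.21, 2.06], [-1.07, 1.41], [-3.16, 2.05], [-2.99, -0.16], [-3.1, 3.1]. Speed limits (rad/s): [2.79, 2.79, 3.14, 3.14, 3.14, 3.14].

INTERFACE

Orientations are given as a unit quaternion [x, y, z, w].
In Python, from bench import * gives the robot as it stands.
- The arm moves only by the tool carry_out, never from a script. Its argument "motion" is a list of rows, each a list of 7 numbers: the turn, a rotation vector about the tool's x, y, z in rad, then the shift along the tool's x, y, z in mm, then the opening, from -1 (shut) to 1 (fully open), so that 0 is half open. A call has 1 to 5 rows; each row is the pose to reach, as a shift and turn from the pose commanded when the call began, along the tool's axes at that moment; what a row does not reach only later rows make up. A row lasts 1/8 s, in which the tool goes at most 62.5 mm and 10.7 degrees, less where a joint would pass 70% of its speed; a pose out of reach is approached as far as the arm can. A call with a gripper value outside its range is refused whole. The fingers move at their own pace and stop on an object; the grip force is fixed at half the most. Time passes only in rows, so rows that repeat a pose let the fingers close. It gives the time, the measured TCP pose, the force, the opening and the grip force at its end, in the units of the state.
- read_state(): the state, without advancing time (a new reading comes with each control period).
- get_image(name): name is "side" or "top"; returns a dict with "color" (420x560x3 uint8, blue, green, red), "mtx" (3x3 intrinsics, pixels), "k1" (the pictures are not rectified: a ray, as slopes to the right and down, at radius r is drawn at 1 + k1 r^2 times it, then the intrinsics apply), "position" and "orientation" of the camera in the world. Camera axes: x right, y down, z forward; pixel columns grow to the right and rows downward; lengths in mm; the calibration is good to about 2 mm. A picture is of the moment at which its call begins. There is no depth.
- job_done(): hands the job in; it is judged then, once.
The state is a dict: "clock": time; "joints": joint angles; "joint_vel": joint speeds; "joint_efforts": joint torques, N m; "position": TCP position; "ee_rot": TCP orientation; "contact_force": force on the tool from outside, world axes, zero at the start; "wrist_torque": the same for the moment, N m; "gripper_width": finger opening in mm; "grasp_force": force on a finger pad.
Only numpy, scipy, OpenCV 4.12 (cv2) and the standard library are available. Lean on these libraries where they do the work, as an engineer would, in place of code of your own. Each camera call takes 0.05 s, during which the arm holds its last target. There are 200 camera calls.

## Working session

There is one attempt and no reset: what is moved stays moved. The work goes in short steps, Python scripts to look and compute and a tool call to move; the robot and the scene stay as the last step left them, time stands still between calls to the robot, and variables do not carry over. Pictures are saved under pics/ and viewed, at most 14 in all, crops included, and the job is handed in when it is done.

Besides the shell and the picture viewer there is one more tool, called after ">>>" by a JSON object that holds its "method" and its "body", one argument or row to a line. carry_out: Moves the arm, as the interface text tells. Its arguments: {"type":"object","properties":{"motion":{"type":"array"}},"required":["motion"]}

```bash
ls; mkdir -p pics; python3 - <<'E'
from bench import *
import cv2
for n in("top","side"):
    i=get_image(n); cv2.imwrite(f"pics/{n}0.png",i["color"]); print(n,i["mtx"],i["k1"],i["position"],i["orientation"])
print(read_state())
E
```

```text
pics
top [[463.19401102   0.         282.77000819]
 [  0.         463.19401102 208.10481722]
 [  0.           0.           1.        ]] -0.004368911168598209 [ 399.0332144   -11.24767252 1375.89891031] [ 0.71611783 -0.69659833  0.02305394 -0.03734341]
side [[464.54588822   0.         273.29197802]
 [  0.         464.54588822 207.01380019]
 [  0.           0.           1.        ]] -0.09388567823863092 [156.35253576 618.95888654 918.57616758] [-0.23181962  0.91017481 -0.33039181  0.09318112]
{'clock': 0.1, 'joints': array([ 1.49461642e+00,  3.85492826e-01,  6.76429195e-03, -4.59290783e-04,
       -1.19401057e+00, -2.58609909e-01]), 'joint_vel': array([-1.14552060e-03, -2.55109026e-03,  4.28873177e-03,  8.93869196e-04,
        3.79338208e-05,  2.29323688e-04]), 'joint_efforts': array([-5.99225805e-04, -3.93321776e+01,  1.88929152e+01,  4.19795930e+00,
       -2.60126559e-03,  4.64633345e-06]), 'position': array([205.16427509, 589.83882898, 244.32010315]), 'ee_rot': array([ 9.86007554e-01, -1.66697673e-01, -1.24084360e-04,  9.86792840e-04]), 'contact_force': array([-0.20357336, -0.4185439 , -0.00517033]), 'wrist_torque': array([0.03464923, 0.04283574, 0.00358743]), 'grasp_force': 0.0, 'gripper_width': 85.09797160275528}
```

View pics/top0.png

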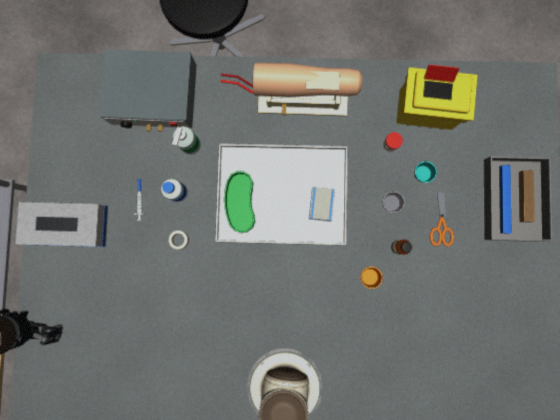

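View pics/side0.png

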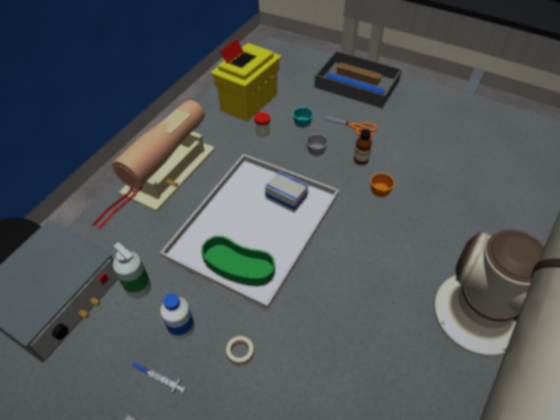

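The top view shows the dish at (240,202), carton (321,204), bottle (402,246), tape (178,239) and syringe (139,200, cap up, so pointing away). The bystanders are saline (172,189), specimen pot (394,141) and shears (441,220).

There are three bowls: grey steel (393,202), turquoise (425,172) and orange (371,277). The grey one fits "steel". I'll check it in an enlarged crop.

```bash
cat > h.py <<'E'
from bench import *
import cv2, numpy as np
from scipy.spatial.transform import Rotation as R
from scipy.optimize import least_squares
class Cam:
    def __init__(s,n):
        i=get_image(n); s.img=i["color"]; s.K=i["mtx"]; s.k=i["k1"]; s.p=np.array(i["position"]); s.R=R.from_quat(i["orientation"]).as_matrix()
        s.d=np.array([s.k,0,0,0,0.])
    def proj(s,P):
        P=np.atleast_2d(P).astype(float); return cv2.projectPoints((P-s.p)@s.R,np.zeros(3),np.zeros(3),s.K,s.d)[0][:,0]
    def plane(s,uv,z):
        n=cv2.undistortPoints(np.array(uv,float).reshape(-1,1,2),s.K,s.d)[:,0]
        r=np.c_[n,np.ones(len(n))]@s.R.T
        return s.p+r*((z-s.p[2])/r[:,2])[:,None]
def crop(img,c,w,h,f): # centre, half sizes, zoom
    return cv2.resize(img[c[1]-h:c[1]+h,c[0]-w:c[0]+w],None,fx=f,fy=f,interpolation=cv2.INTER_CUBIC)
E
python3 - <<'E'
from h import *
t=Cam("top"); s=Cam("side")
a=crop(t.img,(400,215),80,75,4)[:, :640]
pics=[crop(t.img,(410,220),50,75,4),crop(s.img,(345,140),50,75,4)]
cv2.imwrite("pics/c1.png",np.hstack(pics))
for n,uv,z in [("gal",(393,202),36),("bot",(402,246),106),("tape",(178,239),25),("syr",(139.5,200),7),("dish",(240,202),36),("cart",(321,204),50),("saline",(168,187),120),("spec",(394,141),60),("tray1",(219,145),28),("tray2",(347,145),28),("tray3",(347,243),28),("tray4",(217,242),28)]: print(n,t.plane([uv],z)[0].round(1))
print(s.plane([(240,350),(160,377),(316,142)],12).round(1))
E
```

```text
gal [ 539.7 -301.    36. ]
bot [ 412.7 -311.3  106. ]
tape [415.5 321.5  25. ]
syr [528.7 447.1   7. ]
dish [527.9 142.5  36. ]
cart [527.  -92.2  50. ]
saline [556.  332.5 120. ]
spec [ 713.5 -297.3   60. ]
tray1 [696.7 212.   28. ]
tray2 [ 705.9 -166.4   28. ]
tray3 [ 417.7 -171.1   28. ]
tray4 [410.  206.3  28. ]
[[ 414.3  323.8   12. ]
 [ 524.1  449.9   12. ]
 [ 549.3 -317.2   12. ]]
```

View pics/c1.png

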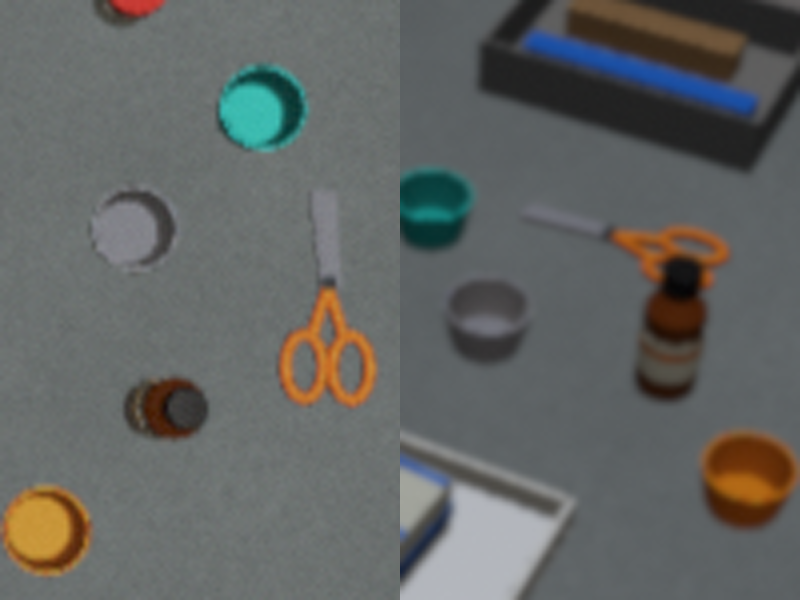

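The crop shows the grey steel bowl at top (393.2,202.3), with the turquoise and orange bowls clearly distinct. The brown bottle stands upright, cap centre at top (406.5,247) and side (365.5,131). The grey one is the gallipot.

```bash
python3 - <<'E'
from h import *
t=Cam("top"); s=Cam("side")
pics=[crop(t.img,(160,212),40,60,5),crop(t.img,(282,200),80,60,5)[::1,:]]
pics[1]=cv2.resize(pics[1],None,fx=.8,fy=.8)
b=np.zeros((600,800,3),np.uint8); b[:600,:400]=pics[0]; 
b[:300,400:]=crop(t.img,(282,203),80,60,2.5); b[300:,400:]=crop(s.img,(200,350),80,60,2.5)
cv2.imwrite("pics/c2.png",b)
for n,c in(("top",t),("side",s)):
    hsv=cv2.cvtColor(c.img,cv2.COLOR_BGR2HSV)
    g=cv2.inRange(hsv,(50,120,60),(75,255,255)); 
    k,l,st,ce=cv2.connectedComponentsWithStats(g)
    for i in range(1,k):
        if st[i,4]>150: print(n,"green",st[i],ce[i].round(2))
    bl=cv2.inRange(hsv,(100,120,50),(125,255,255)); k,l,st,ce=cv2.connectedComponentsWithStats(bl)
    for i in range(1,k):
        if st[i,4]>12 and st[i,4]<500: print(n,"blue",st[i],ce[i].round(2))
print(t.plane([(393.2,202.3)],36),s.plane([(317,143.7)],36)); print(t.plane([(406.5,247)],106),s.plane([(365.5,131)],106))
E
```

```text
top green [ 225  172   30   60 1409] [239.11 201.55]
top blue [138 179   3  12  36] [139.  184.5]
top blue [163 182  11  11  95] [168. 187.]
top blue [176 186  10  15  43] [182.19 194.28]
top blue [102 206   5  40  91] [104.18 225.41]
side green [ 202  237   72   43 1673] [237.38 261.31]
side blue [326  73  58  21 345] [354.73  82.69]
side blue [266 194  39  15  89] [283.33 200.98]
side blue [163 293  16  17 208] [170.98 300.65]
side blue [166 316  27  19 206] [180.84 327.78]
side blue [132 362  16  11  73] [139.37 367.  ]
[[ 538.85543434 -301.62241145   36.        ]] [[ 533.32572889 -287.29895074   36.        ]]
[[ 410.34491505 -323.47385856  106.        ]] [[ 411.06943259 -321.84991112  106.        ]]
```

View pics/c2.png

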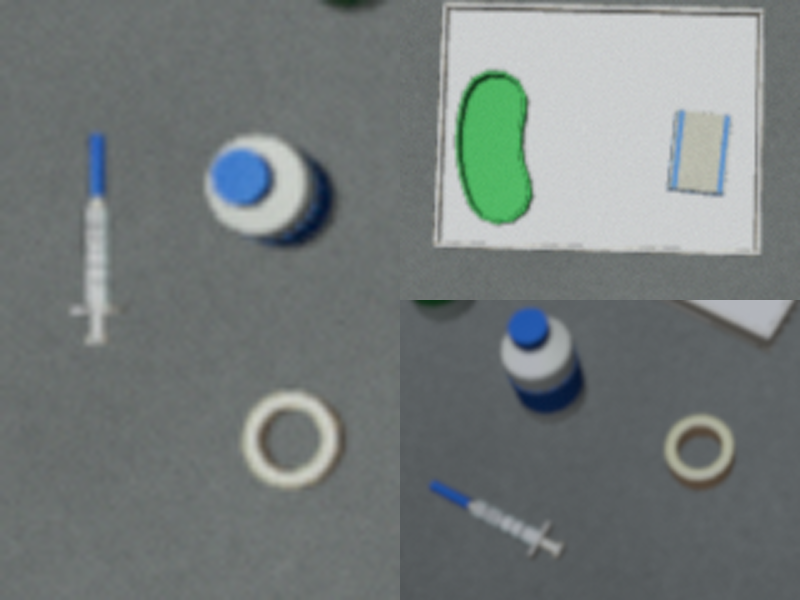

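The crop shows the syringe with its cap tip at (97,134) and plunger end at (95,344), crop coordinates. The tape is centred at (292,439). The dish spans 458–532 × 70–223, and the carton's top corners are near (677,111), (730,117), (722,194) and (669,188). The carton stands to the right of the dish.

```bash
python3 - <<'E'
from h import *
t=Cam("top"); s=Cam("side")
def up(p,o,f): return (np.array(p,float)+.5)/f-.5+np.array(o)
A=lambda p:up(p,(120,152),5); D=lambda p:up(p,(202,143),2.5); C=lambda p:up(p,(360,145),4)
f=lambda n,p,z:print(n,t.plane(np.atleast_2d(p),z)[:,:2].round(1).tolist())
f("gal",C((133.5,229)),36); f("bot",C((186,408)),106); f("tape",A((292,439)),25)
f("syr mid,tip,end",np.array([A((95.8,260)),A((97,134)),A((95,344))]),7)
f("carton",np.array([D(p) for p in((677,111),(730,117),(722,194),(669,188))]),55)
f("tray",np.array([D(p) for p in((444,4),(763,8),(760,254),(434,246))]),28)
S=lambda p:up(p,(120,290),2.5) 
g=lambda n,p,z:print("  side",n,s.plane(np.atleast_2d(p)-np.array([160*0,0]),z)[:,:2].round(1).tolist())
g("tape",S((299.5,448-300)),25); g("syr tip,end",np.array([S((32,186)),S((160,251))]),7)
hsv=cv2.cvtColor(t.img,cv2.COLOR_BGR2HSV); m=cv2.inRange(hsv,(50,80,25),(80,255,255)); m[:,:215]=0;m[:,270:]=0;m[:165]=0
c=max(cv2.findContours(m,0,1)[0],key=cv2.contourArea); w=t.plane(c[:,0],41)[:,:2].astype(np.float32)
print(w.min(0),w.max(0),cv2.minAreaRect(w))
m2=(hsv[...,2]>0).astype(np.uint8)
for z in(41,): 
  for n,P in(("side",s),):
    h2=cv2.cvtColor(s.img,cv2.COLOR_BGR2HSV); k=cv2.inRange(h2,(50,80,25),(80,255,255)); k[:230]=0;k[:,:195]=0
    c=max(cv2.findContours(k,0,1)[0],key=cv2.contourArea); w=s.plane(c[:,0],z)[:,:2]; print(w.min(0),w.max(0))
E
```

```text
gal [[540.1, -301.0]]
bot [[411.3, -322.5]]
tape [[414.3, 321.4]]
syr mid,tip,end [[517.9, 448.8], [593.8, 452.2], [467.6, 446.5]]
carton [[586.5, -522.5], [581.1, -582.5], [492.9, -572.6], [498.1, -513.0]]
tray [[710.3, -261.2], [714.7, -634.0], [426.8, -626.9], [425.5, -252.7]]
  side tape [[412.7, 326.5]]
  side syr tip,end [[592.0, 455.5], [469.2, 447.0]]
[440.5941   99.34322] [618.2242  189.07965] ((529.1188354492188, 146.35475158691406), (178.2052764892578, 84.48406982421875), 5.112725257873535)
[433.58306549 103.71434661] [616.46959073 204.77383734]
```

```bash
python3 - <<'E'
from h import *
t=Cam("top")
def up(p,o,f): return (np.array(p,float)+.5)/f-.5+np.array(o)
D=lambda p:up((p[0]-400,p[1]),(202,143),2.5)
for n,z,P in(("carton",55,((677,111),(730,117),(722,194),(669,188))),("tray",28,((444,4),(763,8),(760,254),(434,246)))):
    w=t.plane([D(p) for p in P],z)[:,:2]; print(n,w.round(1).tolist(),w.mean(0).round(1), np.degrees(np.arctan2(*(w[0]+w[1]-w[2]-w[3])[::-1])))
hsv=cv2.cvtColor(t.img,cv2.COLOR_BGR2HSV)
m=cv2.inRange(hsv,(50,80,25),(80,255,255)); m[:,:215]=0;m[:,270:]=0;m[:165]=0
c=max(cv2.findContours(m,0,1)[0],key=cv2.contourArea); w=t.plane(c[:,0],41)[:,:2].astype(np.float32); print(cv2.boxPoints(cv2.minAreaRect(w)))
# carton by saturation/darkness difference vs. tray
p=crop(t.img,(321,204),20,25,12); p2=crop(t.img,(240,202),25,25,12); p2=p2[:, 60:-60]
cv2.imwrite("pics/c3.png",np.hstack([cv2.resize(p,(400,500)),cv2.resize(crop(t.img,(240,202),20,35,7),(300,500))]))
E
```

```text
carton [[574.6, -66.5], [569.2, -127.4], [480.6, -120.0], [485.8, -59.4]] [527.5 -93.3] -4.6737321663411455
tray [[698.8, 211.2], [703.2, -166.1], [413.9, -167.5], [412.4, 211.3]] [557.1  22.2] 0.11712472432437192
[[436.60632  180.48831 ]
 [444.13513   96.34036 ]
 [621.81775  112.237885]
 [614.28894  196.38583 ]]
```

View pics/c3.png

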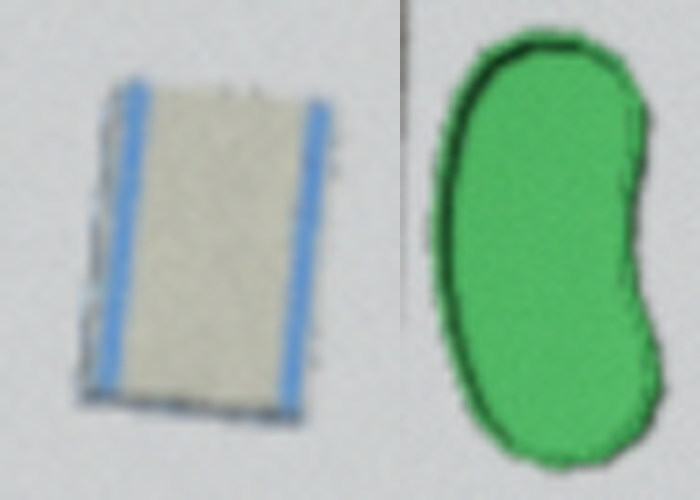

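The crop confirms the carton's top face is centred near top (321.7,203.2), yaw about −5°. The dish centre is near (239.7,201.5), yaw about +5°, bending toward the carton.

In world coordinates:

| Item | x | y |
|---|---|---|
| Dish | 529 | 146 |
| Carton | 529 | −93.5 |
| Gallipot target | 529 | 25 |
| Bottle target | 617 | 26 |

I'll move now.

>>> {"method": "carry_out", "body": {
  "motion": [
    [0,0,-0.12,30,36,0,0.8],
    [0,0,-0.24,70,84,0,0.8],
    [0,0,-0.335,110,132,0,0.8],
    [0,0,-0.335,150,180,0,0.8],
    [0,0,-0.335,185,223,0,0.8]
  ]
}}

```text
clock: 1.08
position: [307.2, 316.8, 245.6]
ee_rot: [1.0, 0.0, 0.0, -0.0]
contact_force: [0.7, 0.3, 0.4]
gripper_width: 76.9
grasp_force: 0.0
```

>>> {"method": "carry_out", "body": {
  "motion": [
    [0,0,0,19,50,0,0.8],
    [0,0,0,38,100,0,0.8],
    [0,0,0,57,150,0,0.8],
    [0,0,0,76,200,0,0.8],
    [0,0,0,95,250,0,0.8]
  ]
}}

```text
clock: 1.7
position: [402.2, 67.3, 245.9]
ee_rot: [1.0, 0.0, 0.001, -0.0]
contact_force: [1.5, 0.6, -0.4]
gripper_width: 76.6
grasp_force: 0.0
```

>>> {"method": "carry_out", "body": {
  "motion": [
    [0,0,0,19,50,0,0.8],
    [0,0,0,38,100,0,0.8],
    [0,0,0,57,150,0,0.8],
    [0,0,0,76,200,0,0.8],
    [0,0,0,95,250,0,0.8]
  ]
}}

```text
clock: 2.33
position: [497.4, -183.0, 245.6]
ee_rot: [1.0, 0.0, 0.0, 0.0]
contact_force: [0.3, 1.3, -0.0]
gripper_width: 77.0
grasp_force: 0.0
```

>>> {"method": "carry_out", "body": {
  "motion": [
    [0,0,0,15,40,20,0.8],
    [0,0,0,30,80,60,0.8],
    [0,0,0,43,120,100,0.8],
    [0,0,0,43,120,130,0.8],
    [0,0,0,43,120,150,0.8]
  ]
}}

```text
clock: 2.95
position: [539.1, -301.6, 93.1]
ee_rot: [1.0, -0.001, -0.001, -0.0]
contact_force: [0.2, -0.2, 0.8]
gripper_width: 76.5
grasp_force: 0.0
```

>>> {"method": "carry_out", "body": {
  "motion": [
    [0,0,0,1,0,30,0.8],
    [0,0,0,1,0,55,0.8],
    [0,0,0,1,0,74,0.8],
    [0,0,0,1,0,76,0.8],
    [0,0,0,1,0,76,0.8]
  ]
}}

```text
clock: 3.58
position: [541.4, -301.3, 19.9]
ee_rot: [1.0, 0.0, 0.0, 0.0]
contact_force: [0.1, 0.8, 0.3]
gripper_width: 76.9
grasp_force: 0.0
```

>>> {"method": "carry_out", "body": {
  "motion": [
    [0,0,0,0,0,0,0.5],
    [0,0,0,0,0,0,0.3],
    [0,0,0,0,0,0,0.1],
    [0,0,0,0,0,0,0.1],
    [0,0,0,0,0,0,0.1]
  ]
}}

```text
clock: 4.2
position: [542.0, -301.5, 21.1]
ee_rot: [1.0, 0.0, 0.001, 0.001]
contact_force: [-1.3, 1.0, 5.1]
gripper_width: 59.1
grasp_force: 64.6
```

>>> {"method": "carry_out", "body": {
  "motion": [
    [0,0,0,0,0,-15,0.1],
    [0,0,0,0,0,-45,0.1],
    [0,0,0,0,0,-85,0.1],
    [0,0,0,0,0,-120,0.1],
    [0,0,0,0,0,-130,0.1]
  ]
}}

```text
clock: 4.82
position: [542.0, -301.4, 152.7]
ee_rot: [1.0, 0.0, 0.003, 0.001]
contact_force: [-0.1, -0.9, -1.2]
gripper_width: 58.9
grasp_force: 64.5
```

>>> {"method": "carry_out", "body": {
  "motion": [
    [0,0,0,0,-15,0,0.1],
    [0,0,0,0,-50,0,0.1],
    [0,0,0,-4,-95,0,0.1],
    [0,0,0,-8,-145,0,0.1],
    [0,0,0,-10,-190,0,0.1]
  ]
}}

```text
clock: 5.45
position: [529.0, -108.8, 147.3]
ee_rot: [1.0, 0.0, -0.002, -0.0]
contact_force: [0.6, 0.2, -0.0]
gripper_width: 58.7
grasp_force: 64.5
```

>>> {"method": "carry_out", "body": {
  "motion": [
    [0,0,0,0,-40,0,0.1],
    [0,0,0,-1,-80,0,0.1],
    [0,0,0,-2,-115,0,0.1],
    [0,0,0,-2,-131,0,0.1],
    [0,0,0,-2,-136,0,0.1]
  ]
}}

```text
clock: 6.08
position: [528.0, 25.7, 148.3]
ee_rot: [1.0, 0.001, -0.001, 0.0]
contact_force: [0.6, 0.1, -1.1]
gripper_width: 58.8
grasp_force: 64.5
```

```bash
python3 - <<'E'
from h import *
t=Cam("top"); s=Cam("side"); st=read_state(); print(st["position"],st["gripper_width"],st["contact_force"])
cv2.imwrite("pics/d1.png",np.hstack([crop(t.img,(280,205),50,75,4),crop(s.img,(260,210),50,75,4)]))
E
```

```text
[528.43108178  24.87317948 148.70265897] 58.39026936741869 [ 0.27672929 -0.78696745 -0.69205976]
```

View pics/d1.png

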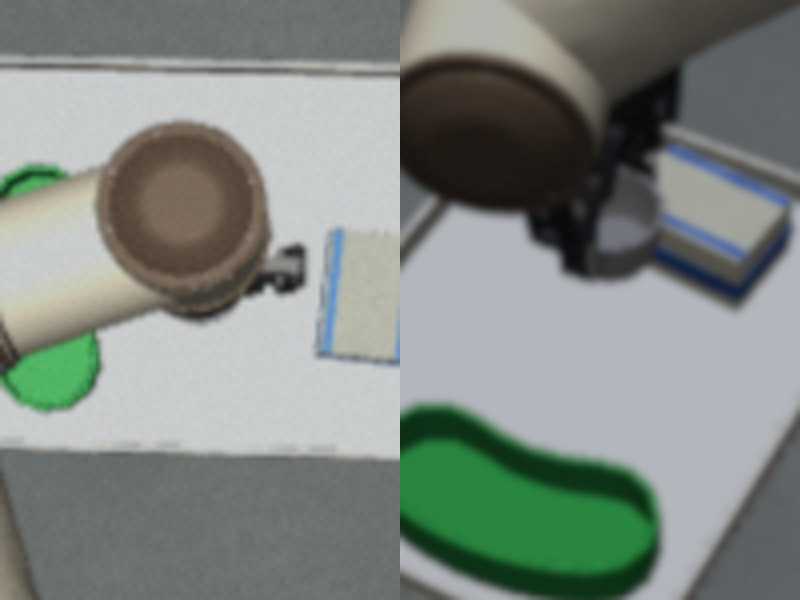

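The gallipot hangs upright in the fingers above the gap, side crop (620,220). The dish and carton haven't moved. I'll lower it.

>>> {"method": "carry_out", "body": {
  "motion": [
    [0,0,0,0,0,25,0.1],
    [0,0,0,0,0,60,0.1],
    [0,0,0,0,0,90,0.1],
    [0,0,0,0,0,108,0.1],
    [0,0,0,0,0,115,0.1]
  ]
}}

```text
clock: 6.8
position: [528.2, 23.6, 33.1]
ee_rot: [1.0, -0.001, -0.001, 0.0]
contact_force: [0.9, 0.1, -0.5]
gripper_width: 58.6
grasp_force: 64.5
```

>>> {"method": "carry_out", "body": {
  "motion": [
    [0,0,0,0,0,3,0.1],
    [0,0,0,0,0,6,0.1],
    [0,0,0,0,0,8,0.1],
    [0,0,0,0,0,9,0.1],
    [0,0,0,0,0,9,0.1]
  ]
}}

```text
clock: 7.42
position: [529.1, 25.0, 26.1]
ee_rot: [1.0, 0.0, 0.0, -0.0]
contact_force: [-1.5, 0.3, 5.7]
gripper_width: 58.6
grasp_force: 65.0
```

>>> {"method": "carry_out", "body": {
  "motion": [
    [0,0,0,0,0,0,0.5],
    [0,0,0,0,0,0,0.65],
    [0,0,0,0,0,0,0.7],
    [0,0,0,0,0,-15,0.7],
    [0,0,0,0,0,-50,0.7]
  ]
}}

```text
clock: 8.05
position: [528.0, 24.6, 75.3]
ee_rot: [1.0, 0.0, -0.002, 0.001]
contact_force: [0.5, 0.3, 0.5]
gripper_width: 72.4
grasp_force: 0.0
```

>>> {"method": "carry_out", "body": {
  "motion": [
    [0,0,0,0,0,-50,0.6],
    [0,0,0,0,10,-100,0.6],
    [0,0,0,-10,50,-120,0.6],
    [0,0,0,-30,100,-120,0.6],
    [0,0,0,-47,150,-120,0.6]
  ]
}}

```text
clock: 8.68
position: [481.3, -126.2, 197.0]
ee_rot: [1.0, 0.001, 0.001, -0.0]
contact_force: [0.3, -0.1, 0.1]
gripper_width: 68.7
grasp_force: 0.0
```

>>> {"method": "carry_out", "body": {
  "motion": [
    [0,0,0,-17,50,0,0.6],
    [0,0,0,-34,100,0,0.6],
    [0,0,0,-50,150,0,0.6],
    [0,0,0,-65,190,0,0.6],
    [0,0,0,-70,197,0,0.6]
  ]
}}

```text
clock: 9.3
position: [410.9, -324.0, 196.1]
ee_rot: [1.0, -0.002, 0.0, 0.0]
contact_force: [-0.5, -0.9, -0.1]
gripper_width: 68.4
grasp_force: 0.0
```

```bash
python3 - <<'E'
from h import *
t=Cam("top"); s=Cam("side"); st=read_state(); print(st["position"],st["gripper_width"],st["contact_force"])
cv2.imwrite("pics/d2.png",np.hstack([crop(t.img,(282,200),65,50,6)[:, :],]))
g=cv2.inRange(cv2.cvtColor(t.img,cv2.COLOR_BGR2HSV),(50,80,25),(80,255,255)); g[:,:215]=0;g[:,270:]=0;g[:165]=0
w=t.plane(max(cv2.findContours(g,0,1)[0],key=cv2.contourArea)[:,0],41)[:,:2].astype(np.float32); print(cv2.minAreaRect(w))
E
```

```text
[ 411.34505753 -322.54784267  195.89041673] 68.68723744684392 [0.36865399 1.29242004 0.60045665]
((529.1188354492188, 146.35475158691406), (178.2052764892578, 84.48406982421875), 5.112725257873535)
```

View pics/d2.png

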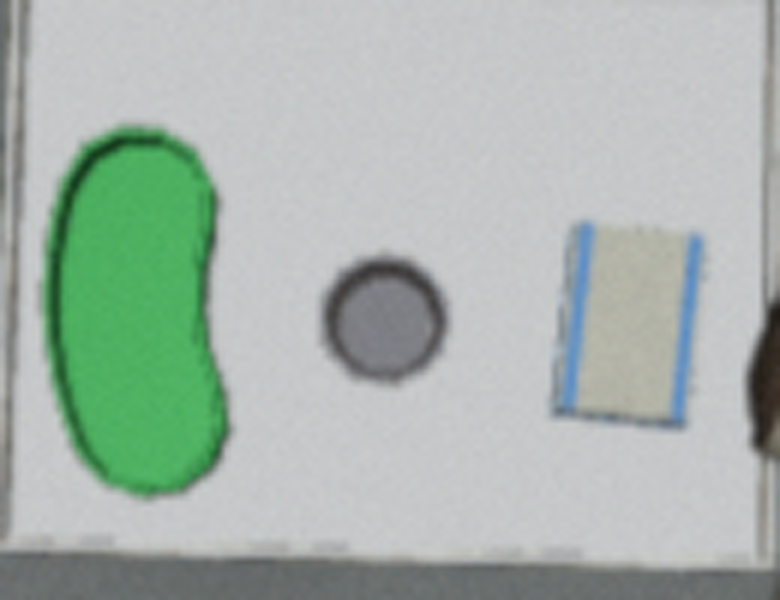

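The top view shows the gallipot centred at crop (384.5,319), i.e. (280.7,202.8). That is exactly midway between the dish (239.7) and the carton (321.7), and neither has moved. Next is the bottle.

>>> {"method": "carry_out", "body": {
  "motion": [
    [0,0,0,0,0,30,0.6],
    [0,0,0,0,0,75,0.6],
    [0,0,0,0,0,115,0.6],
    [0,0,0,0,0,138,0.6],
    [0,0,0,0,0,142,0.6]
  ]
}}

```text
clock: 10.02
position: [411.7, -320.7, 52.2]
ee_rot: [1.0, 0.001, -0.001, -0.001]
contact_force: [0.2, 0.2, 0.4]
gripper_width: 68.4
grasp_force: 0.0
```

>>> {"method": "carry_out", "body": {
  "motion": [
    [0,0,0,0,0,0,0.3],
    [0,0,0,0,0,0,0.1],
    [0,0,0,0,0,0,-0.3],
    [0,0,0,0,0,0,-0.3],
    [0,0,0,0,0,0,-0.3]
  ]
}}

```text
clock: 10.65
position: [413.0, -322.5, 55.1]
ee_rot: [1.0, 0.0, 0.002, 0.001]
contact_force: [-0.2, 0.9, 5.8]
gripper_width: 42.2
grasp_force: 60.4
```

>>> {"method": "carry_out", "body": {
  "motion": [
    [0,0,0,0,0,-15,-0.3],
    [0,0,0,0,0,-45,-0.3],
    [0,0,0,0,0,-85,-0.3],
    [0,0,0,0,0,-125,-0.3],
    [0,0,0,0,0,-140,-0.3]
  ]
}}

```text
clock: 11.28
position: [412.7, -322.5, 196.3]
ee_rot: [1.0, 0.0, 0.002, 0.001]
contact_force: [0.4, -0.1, -1.5]
gripper_width: 42.2
grasp_force: 61.3
```

>>> {"method": "carry_out", "body": {
  "motion": [
    [0,0,0,8,-13,0,-0.3],
    [0,0,0,26,-44,0,-0.3],
    [0,0,0,50,-85,0,-0.3],
    [0,0,0,75,-127,0,-0.3],
    [0,0,0,100,-170,0,-0.3]
  ]
}}

```text
clock: 11.9
position: [511.4, -149.8, 191.1]
ee_rot: [1.0, 0.0, -0.002, -0.0]
contact_force: [0.4, -0.6, -0.9]
gripper_width: 42.2
grasp_force: 61.3
```

>>> {"method": "carry_out", "body": {
  "motion": [
    [0,0,0,25,-42,0,-0.3],
    [0,0,0,50,-85,0,-0.3],
    [0,0,0,80,-136,0,-0.3],
    [0,0,0,98,-168,0,-0.3],
    [0,0,0,105,-178,0,-0.3]
  ]
}}

```text
clock: 12.52
position: [616.5, 28.7, 190.4]
ee_rot: [1.0, 0.001, -0.002, 0.0]
contact_force: [-0.3, 0.2, -2.0]
gripper_width: 42.4
grasp_force: 61.3
```

```bash
python3 - <<'E'
from h import *
t=Cam("top"); st=read_state(); print(st["position"],st["gripper_width"],st["contact_force"])
print(t.plane([(280.7,202.75),(280.7,202.75)],41)[0], t.plane([(321.7,203.15)],55)[0])
E
```

```text
[617.02214514  28.56634805 190.68630247] 42.574920805728965 [ 1.70932871 -0.112202   -1.10277468]
[528.39800214  23.82081077  41.        ] [529.01215935 -93.86582233  55.        ]
```

>>> {"method": "carry_out", "body": {
  "motion": [
    [0,0,0,0,0,20,-0.3],
    [0,0,0,0,0,55,-0.3],
    [0,0,0,0,0,90,-0.3],
    [0,0,0,0,0,115,-0.3],
    [0,0,0,0,0,125,-0.3]
  ]
}}

```text
clock: 13.2
position: [614.8, 24.8, 65.9]
ee_rot: [1.0, -0.001, -0.003, 0.001]
contact_force: [-0.6, 0.1, -1.2]
gripper_width: 42.3
grasp_force: 61.3
```

>>> {"method": "carry_out", "body": {
  "motion": [
    [0,0,0,0,0,2,-0.3],
    [0,0,0,0,0,5,-0.3],
    [0,0,0,0,0,7,-0.3],
    [0,0,0,0,0,8,-0.3],
    [0,0,0,0,0,9,-0.3]
  ]
}}

```text
clock: 13.82
position: [617.2, 26.0, 60.1]
ee_rot: [1.0, 0.0, 0.0, 0.0]
contact_force: [-2.9, 0.2, 4.8]
gripper_width: 42.1
grasp_force: 61.9
```

>>> {"method": "carry_out", "body": {
  "motion": [
    [0,0,0,0,0,0,0.1],
    [0,0,0,0,0,0,0.4],
    [0,0,0,0,0,0,0.5],
    [0,0,0,0,0,-20,0.5],
    [0,0,0,0,0,-60,0.5]
  ]
}}

```text
clock: 14.45
position: [615.6, 25.6, 118.0]
ee_rot: [1.0, -0.0, -0.002, 0.001]
contact_force: [0.1, 0.3, -0.0]
gripper_width: 64.2
grasp_force: 0.0
```

>>> {"method": "carry_out", "body": {
  "motion": [
    [0,0,0,0,0,-45,0.5],
    [0,0,0,0,0,-80,0.3],
    [0,0,0,-10,-40,-80,0],
    [0,0,0,-20,-90,-80,0],
    [0,0,0,-32,-140,-80,0]
  ]
}}

```text
clock: 15.08
position: [584.5, 167.1, 199.6]
ee_rot: [1.0, -0.0, 0.0, -0.0]
contact_force: [1.0, 0.3, -0.5]
gripper_width: 42.7
grasp_force: 0.0
```

>>> {"method": "carry_out", "body": {
  "motion": [
    [0,0,0,-12,-50,0,0],
    [0,0,0,-24,-105,0,0],
    [0,0,0,-37,-160,0,0],
    [0,0,0,-50,-215,0,0],
    [0,0,0,-58,-250,0,0]
  ]
}}

```text
clock: 15.7
position: [525.8, 418.4, 199.1]
ee_rot: [1.0, 0.001, 0.0, -0.0]
contact_force: [0.7, -0.1, 0.2]
gripper_width: 43.0
grasp_force: 0.0
```

>>> {"method": "carry_out", "body": {
  "motion": [
    [0,0,-0.055,-8,-25,15,0],
    [0,0,-0.055,-8,-34,50,0],
    [0,0,-0.055,-8,-34,95,0],
    [0,0,-0.055,-8,-34,130,0],
    [0,0,-0.055,-8,-34,140,0]
  ]
}}

```text
clock: 16.32
position: [517.4, 447.8, 55.4]
ee_rot: [1.0, 0.028, -0.002, 0.003]
contact_force: [0.2, -0.5, 0.6]
gripper_width: 42.7
grasp_force: 0.0
```

```bash
python3 - <<'E'
from h import *
t=Cam("top"); s=Cam("side"); st=read_state(); print(st["position"],st["gripper_width"],st["contact_force"])
cv2.imwrite("pics/d3.png",np.hstack([crop(t.img,(285,195),50,75,4),crop(s.img,(165,370),50,50,4)[:600] if 0 else cv2.resize(s.img[270:420,110:210],None,fx=4,fy=4)]))
E
```

```text
[518.55726048 449.08168745  57.97211134] 42.4964789463112 [0.13770414 0.68775167 0.14486185]
```

View pics/d3.png

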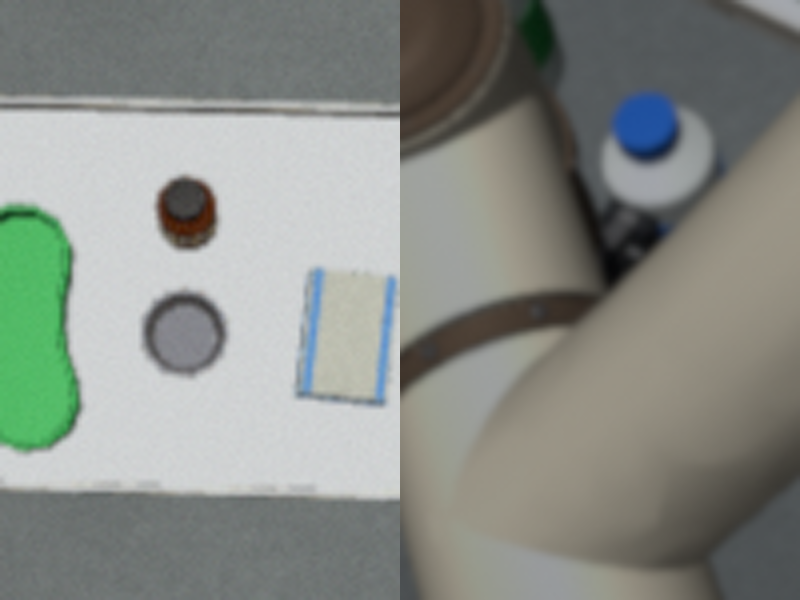

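The bottle stands upright with its cap at crop (186,200), directly behind the gallipot at (184,332). The gap is about two fingers. Now the syringe.

>>> {"method": "carry_out", "body": {
  "motion": [
    [0,0,0,0,0,15,0],
    [0,0,0,0,0,30,0],
    [0,0,0,0,0,39,0],
    [0,0,0,0,0,42,0],
    [0,0,0,0,0,42,0]
  ]
}}

```text
clock: 17.05
position: [518.8, 450.0, 17.2]
ee_rot: [1.0, 0.028, 0.0, 0.0]
contact_force: [-0.6, 0.1, 0.2]
gripper_width: 42.3
grasp_force: 0.0
```

>>> {"method": "carry_out", "body": {
  "motion": [
    [0,0,0,0,0,0,-0.3],
    [0,0,0,0,0,0,-0.5],
    [0,0,0,0,0,0,-0.8],
    [0,0,0,0,0,0,-0.9],
    [0,0,0,0,0,0,-0.9]
  ]
}}

```text
clock: 17.68
position: [519.0, 450.2, 17.9]
ee_rot: [1.0, 0.028, 0.0, -0.0]
contact_force: [-0.8, 0.8, 3.7]
gripper_width: 10.9
grasp_force: 58.9
```

>>> {"method": "carry_out", "body": {
  "motion": [
    [0,0,0,0,0,-15,-0.9],
    [0,0,0,0,0,-50,-0.9],
    [0,0,0,0,0,-100,-0.9],
    [0,0,0,0,0,-150,-0.9],
    [0,0,0,0,0,-175,-0.9]
  ]
}}

```text
clock: 18.3
position: [519.6, 450.6, 197.0]
ee_rot: [1.0, 0.028, 0.002, -0.002]
contact_force: [-0.4, 0.0, -1.1]
gripper_width: 11.2
grasp_force: 58.7
```

>>> {"method": "carry_out", "body": {
  "motion": [
    [0,0,-0.01,-1,15,0,-0.9],
    [0,0,-0.02,-3,50,0,-0.9],
    [0,0,-0.03,-6,100,0,-0.9],
    [0,0,-0.03,-9,150,0,-0.9],
    [0,0,-0.03,-12,190,0,-0.9]
  ]
}}

```text
clock: 18.92
position: [515.9, 256.3, 190.8]
ee_rot: [0.999, 0.042, -0.002, 0.001]
contact_force: [1.3, 0.9, -0.5]
gripper_width: 10.7
grasp_force: 58.7
```

```bash
python3 - <<'E'
from h import *
t=Cam("top"); s=Cam("side"); st=read_state(); print(st["position"],st["ee_rot"],st["gripper_width"],st["contact_force"])
p=s.proj([st["position"]])[0].astype(int);q=t.proj([st["position"]])[0].astype(int); print(p,q)
p=np.clip(p,75,330); cv2.imwrite("pics/d4.png",np.hstack([crop(t.img,q,40,60,5),crop(s.img,p,40,60,5)]))
E
```

```text
[515.56230544 254.70645359 191.0491586 ] [ 0.99917667  0.04049978 -0.00205397  0.00123677] 11.061960210659807 [-0.19593813  1.05403684 -0.08724294]
[206 256] [189 199]
```

View pics/d4.png

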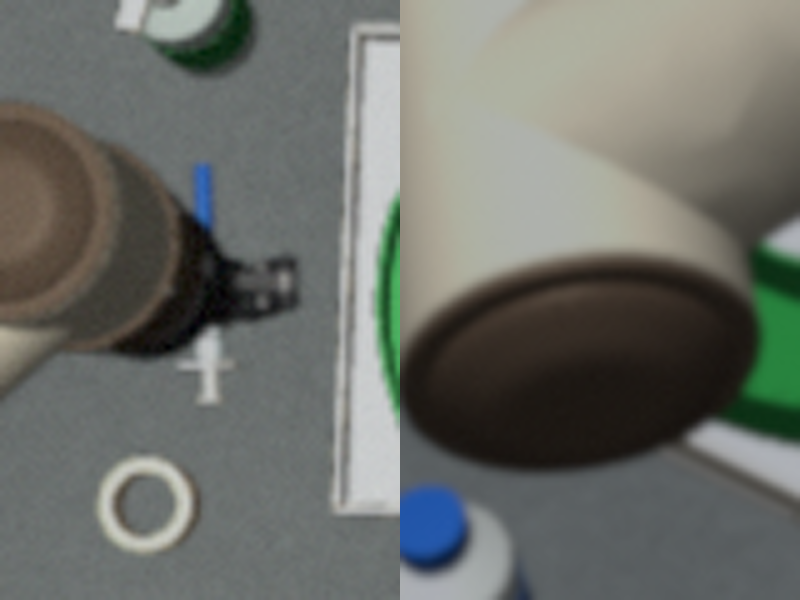

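The top view shows the syringe held level, cap tip at crop (203,165) pointing away and plunger end at (208,402). The barrel middle is about 2 mm behind the TCP. Moving it over the dish and lowering.

>>> {"method": "carry_out", "body": {
  "motion": [
    [0,0,0,-2,30,0,-0.9],
    [0,0,0,-5,70,0,-0.9],
    [0,0,0,-8,100,0,-0.9],
    [0,0,0,-8,112,0,-0.9],
    [0,0,0,-8,112,0,-0.9]
  ]
}}

```text
clock: 19.65
position: [518.7, 146.9, 191.8]
ee_rot: [0.999, 0.042, -0.0, 0.0]
contact_force: [0.1, -0.5, 0.9]
gripper_width: 11.5
grasp_force: 58.8
```

>>> {"method": "carry_out", "body": {
  "motion": [
    [0,0,0,0,0,30,-0.9],
    [0,0,0,0,0,75,-0.9],
    [0,0,0,0,0,115,-0.9],
    [0,0,0,0,0,143,-0.9],
    [0,0,0,0,0,152,-0.9]
  ]
}}

```text
clock: 20.27
position: [517.9, 147.7, 38.3]
ee_rot: [0.999, 0.043, -0.002, 0.001]
contact_force: [0.4, 1.0, -0.4]
gripper_width: 11.1
grasp_force: 58.8
```

>>> {"method": "carry_out", "body": {
  "motion": [
    [0,0,0,0,0,3,-0.9],
    [0,0,0,0,0,6,-0.9],
    [0,0,0,0,0,9,-0.9],
    [0,0,0,0,0,11,-0.9],
    [0,0,0,0,0,11,-0.9]
  ]
}}

```text
clock: 20.9
position: [518.9, 147.2, 29.5]
ee_rot: [0.999, 0.043, 0.0, -0.0]
contact_force: [0.3, 0.1, -0.3]
gripper_width: 11.2
grasp_force: 58.8
```

>>> {"method": "carry_out", "body": {
  "motion": [
    [0,0,0,0,0,1.5,-0.9],
    [0,0,0,0,0,3,-0.9],
    [0,0,0,0,0,4,-0.9],
    [0,0,0,0,0,4,-0.9]
  ]
}}

```text
clock: 21.4
position: [518.8, 147.3, 25.8]
ee_rot: [0.999, 0.043, -0.0, 0.0]
contact_force: [-1.5, -0.2, 4.9]
gripper_width: 11.5
grasp_force: 59.3
```

>>> {"method": "carry_out", "body": {
  "motion": [
    [0,0,0,0,0,0,-0.6],
    [0,0,0,0,0,0,-0.45],
    [0,0,0,0,0,0,-0.42],
    [0,0,0,0,0,-10,-0.42],
    [0,0,0,0,0,-40,-0.42]
  ]
}}

```text
clock: 22.02
position: [517.9, 146.7, 64.9]
ee_rot: [0.999, 0.043, -0.002, 0.001]
contact_force: [-0.5, 0.3, 0.9]
gripper_width: 25.1
grasp_force: 0.0
```

>>> {"method": "carry_out", "body": {
  "motion": [
    [0,0,0,0,0,-40,-0.4],
    [0,0,0,0,0,-80,0],
    [0,0,0,0,0,-100,0.5],
    [0,0,0,0,0,-100,0.7],
    [0,0,0,0,0,-100,0.7]
  ]
}}

```text
clock: 22.65
position: [518.1, 147.0, 164.5]
ee_rot: [0.999, 0.042, -0.001, 0.0]
contact_force: [-0.7, 0.5, -1.4]
gripper_width: 72.1
grasp_force: 0.0
```

>>> {"method": "carry_out", "body": {
  "motion": [
    [0,0,0.04,-20,-40,0,0.7],
    [0,0,0.085,-45,-90,0,0.7],
    [0,0,0.085,-70,-140,0,0.7],
    [0,0,0.085,-85,-175,0,0.7],
    [0,0,0.085,-89,-184,0,0.7]
  ]
}}

```text
clock: 23.28
position: [413.1, 324.2, 163.9]
ee_rot: [1.0, 0.002, -0.001, 0.001]
contact_force: [-0.8, -0.1, -0.7]
gripper_width: 72.6
grasp_force: 0.0
```

```bash
python3 - <<'E'
from h import *
t=Cam("top"); s=Cam("side"); st=read_state(); print(st["position"],st["ee_rot"],st["gripper_width"],st["contact_force"])
cv2.imwrite("pics/d5.png",np.hstack([crop(t.img,(240,200),40,60,5),crop(s.img,(240,260),40,60,5)]))
g=cv2.inRange(cv2.cvtColor(t.img,cv2.COLOR_BGR2HSV),(50,80,25),(80,255,255)); g[:,:215]=0;g[:,270:]=0;g[:165]=0
w=t.plane(max(cv2.findContours(g,0,1)[0],key=cv2.contourArea)[:,0],41)[:,:2].astype(np.float32); print(cv2.minAreaRect(w))
E
```

```text
[413.77952008 323.16192907 164.14479302] [ 9.99998872e-01  8.10128563e-04 -7.72900624e-04  1.00143302e-03] 72.54531615546395 [ 0.39797696 -0.6221346   0.53443847]
((529.1188354492188, 146.35475158691406), (178.2052764892578, 84.48406982421875), 5.112725257873535)
```

View pics/d5.png

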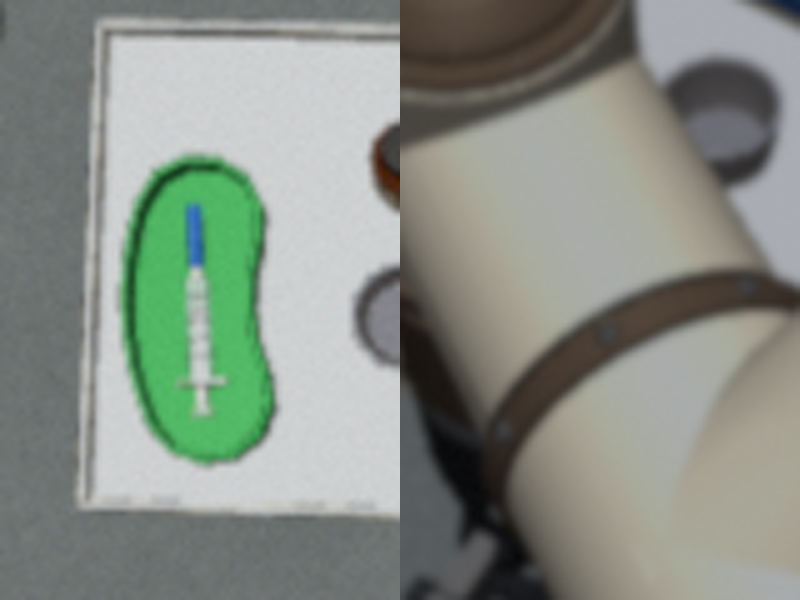

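The syringe lies along the dish floor in the top crop, cap tip (194,205) pointing away and plunger end (202,415). The dish hasn't moved. Now the tape.

>>> {"method": "carry_out", "body": {
  "motion": [
    [0,0,0,0,0,30,0.7],
    [0,0,0,0,0,80,0.7],
    [0,0,0,0,0,125,0.7],
    [0,0,0,0,0,147,0.7],
    [0,0,0,0,0,149,0.7]
  ]
}}

```text
clock: 24.0
position: [414.2, 320.6, 14.3]
ee_rot: [1.0, -0.001, -0.002, 0.002]
contact_force: [-0.8, -0.3, 0.4]
gripper_width: 72.4
grasp_force: 0.0
```

>>> {"method": "carry_out", "body": {
  "motion": [
    [0,0,0,0,0,0,0.5],
    [0,0,0,0,0,0,0.35],
    [0,0,0,0,0,0,0.1],
    [0,0,0,0,0,0,0.1],
    [0,0,0,0,0,0,0.1]
  ]
}}

```text
clock: 24.62
position: [415.2, 323.6, 18.3]
ee_rot: [1.0, 0.0, 0.001, -0.001]
contact_force: [-0.2, -1.0, 6.3]
gripper_width: 54.6
grasp_force: 62.1
```

>>> {"method": "carry_out", "body": {
  "motion": [
    [0,0,0,0,0,-15,0.1],
    [0,0,0,0,0,-50,0.1],
    [0,0,0,0,0,-100,0.1],
    [0,0,0,0,0,-140,0.1],
    [0,0,0,0,0,-150,0.1]
  ]
}}

```text
clock: 25.25
position: [415.4, 324.3, 170.7]
ee_rot: [1.0, 0.0, 0.002, -0.003]
contact_force: [0.8, 0.7, 0.3]
gripper_width: 54.6
grasp_force: 63.2
```

>>> {"method": "carry_out", "body": {
  "motion": [
    [0,0,0,4,15,0,0.1],
    [0,0,0,15,55,0,0.1],
    [0,0,0,28,103,0,0.1],
    [0,0,0,42,152,0,0.1],
    [0,0,0,55,200,0,0.1]
  ]
}}

```text
clock: 25.88
position: [468.4, 120.1, 164.6]
ee_rot: [1.0, -0.0, -0.002, 0.001]
contact_force: [-0.0, -0.0, 0.7]
gripper_width: 54.4
grasp_force: 63.2
```

>>> {"method": "carry_out", "body": {
  "motion": [
    [0,0,0,14,50,0,0.1],
    [0,0,0,28,100,0,0.1],
    [0,0,0,42,150,0,0.1],
    [0,0,0,54,194,0,0.1],
    [0,0,0,60,216,0,0.1]
  ]
}}

```text
clock: 26.5
position: [528.0, -95.9, 164.2]
ee_rot: [1.0, -0.002, -0.002, 0.0]
contact_force: [-0.4, 0.9, -0.2]
gripper_width: 54.5
grasp_force: 63.2
```

>>> {"method": "carry_out", "body": {
  "motion": [
    [0,0,0,0,0,15,0.1],
    [0,0,0,0,0,40,0.1],
    [0,0,0,0,0,65,0.1],
    [0,0,0,0,0,80,0.1],
    [0,0,0,0,0,80,0.1]
  ]
}}

```text
clock: 27.12
position: [528.1, -92.7, 84.5]
ee_rot: [1.0, 0.0, -0.002, 0.0]
contact_force: [-0.1, -0.6, 0.6]
gripper_width: 54.5
grasp_force: 63.2
```

```bash
python3 - <<'E'
from h import *
t=Cam("top"); s=Cam("side"); st=read_state(); print(st["position"],st["ee_rot"],st["gripper_width"],st["contact_force"])
cv2.imwrite("pics/d6.png",np.hstack([crop(t.img,(315,200),40,60,5),crop(s.img,(290,190),40,60,5)]))
E
```

```text
[529.79517824 -92.73225237  86.53261498] [9.99999887e-01 4.39092291e-04 1.61082705e-04 8.59746961e-05] 54.27667172452278 [0.18827658 0.41316643 0.01154784]
```

View pics/d6.png

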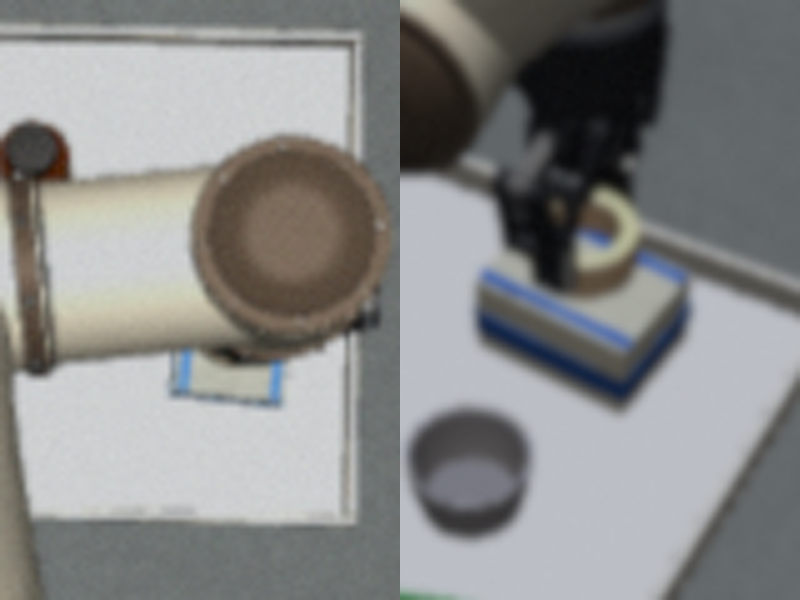

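The side crop shows the tape held flat just above the carton at (600,240), well centred. The carton, gallipot and bottle are undisturbed. Lowering.

>>> {"method": "carry_out", "body": {
  "motion": [
    [0,0,0,0,0,4,0.1],
    [0,0,0,0,0,8,0.1],
    [0,0,0,0,0,11,0.1],
    [0,0,0,0,0,13,0.1],
    [0,0,0,0,0,13,0.1]
  ]
}}

```text
clock: 27.85
position: [529.6, -93.0, 73.4]
ee_rot: [1.0, 0.0, 0.0, 0.0]
contact_force: [-0.1, 0.0, 0.8]
gripper_width: 54.4
grasp_force: 63.3
```

>>> {"method": "carry_out", "body": {
  "motion": [
    [0,0,0,0,0,1,0.1],
    [0,0,0,0,0,2,0.1],
    [0,0,0,0,0,2,0.1]
  ]
}}

```text
clock: 28.22
position: [529.6, -93.0, 73.3]
ee_rot: [1.0, 0.0, 0.0, 0.0]
contact_force: [-4.9, 1.6, 12.2]
gripper_width: 54.2
grasp_force: 64.4
```

Contact confirmed. Releasing and withdrawing to clear the view.

>>> {"method": "carry_out", "body": {
  "motion": [
    [0,0,0,0,0,-1,0.4],
    [0,0,0,0,0,-1,0.6],
    [0,0,0,0,0,-1,0.7],
    [0,0,0,0,0,-15,0.7],
    [0,0,0,0,0,-50,0.7]
  ]
}}

```text
clock: 28.85
position: [528.5, -93.0, 120.9]
ee_rot: [1.0, 0.0, -0.002, 0.0]
contact_force: [0.9, -0.5, 0.8]
gripper_width: 73.0
grasp_force: 0.0
```

>>> {"method": "carry_out", "body": {
  "motion": [
    [0,0,0,0,0,-50,0.7],
    [0,0,0,0,0,-100,0.7],
    [0,0,0,-10,40,-120,0.7],
    [0,0,0,-20,90,-120,0.7],
    [0,0,0,-30,140,-120,0.7]
  ]
}}

```text
clock: 29.48
position: [499.4, -234.1, 243.0]
ee_rot: [1.0, 0.001, 0.001, 0.0]
contact_force: [0.4, -0.9, -0.4]
gripper_width: 72.5
grasp_force: 0.0
```

>>> {"method": "carry_out", "body": {
  "motion": [
    [0,0,0,-10,40,0,0.7],
    [0,0,0,-20,80,0,0.7],
    [0,0,0,-25,100,0,0.7],
    [0,0,0,-25,100,0,0.7],
    [0,0,0,-25,100,0,0.7]
  ]
}}

```text
clock: 30.1
position: [474.8, -332.2, 241.5]
ee_rot: [1.0, 0.0, 0.0, -0.0]
contact_force: [-0.4, -0.4, 0.2]
gripper_width: 72.3
grasp_force: 0.0
```

```bash
python3 - <<'E'
from h import *
t=Cam("top"); s=Cam("side"); st=read_state(); print(st["position"],st["contact_force"])
cv2.imwrite("pics/d7.png",np.vstack([crop(t.img,(282,195),80,30*2-5,5)[:330],np.hstack([cv2.resize(s.img[150:300,160:360],(400,270)),cv2.resize(t.img[60:330,100:500],(400,270))])]))
E
```

```text
[ 475.01499923 -331.94959317  241.5367658 ] [ 0.3220234   0.78221623 -0.88551417]
```

View pics/d7.png

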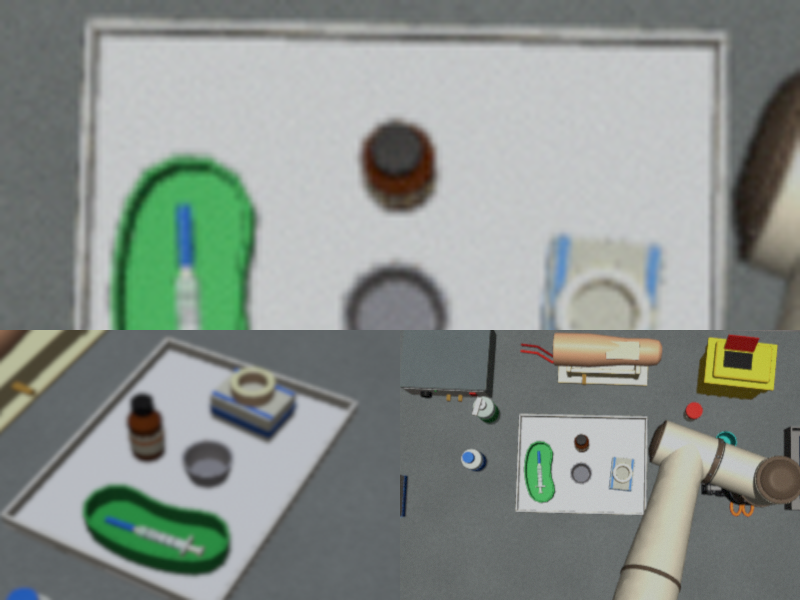

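The last view shows the tape flat and centred on the carton at overview (623,472). The bottle is straight behind the gallipot at (582,443) and (581,473), and the syringe lies in the dish at (540,472). The dish, carton, saline and specimen pot haven't moved. The arm hides the shears except for their handles, but it stays high above them and reads no contact. Handing in.

```bash
python3 -c "
from bench import *
print(job_done())"
```

```text
the job is handed in; nothing more can be done
None
```

The tray is laid out as asked and handed in at about 30 s on the robot's clock; camera checks showed all four items in place and the dish and carton unmoved, though the arm partly hid the shears in the last picture and the verdict was not shown.

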